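# Set the telescopic shower riser at its length mark and close the cam lever

## Robot

A 6-joint arm with a two-finger parallel gripper is mounted at the origin on the work surface. World frame = base frame: x ahead of the robot, y to its left, z up, the work surface at z = 0. Lengths are in m, angles in rad, forces in N, time in s.
With the tool pointing down it reaches from about 0.425 to 0.95 m from the base axis. Payload 3.5 kg.
Tool frame: the origin (TCP) lies midway between the tips of the shut fingers; the grasp point (between the pads) lies 19 mm behind it; z points along the fingers, y is the direction in which the jaws open and shut (so a half turn about z gives the same grasp; the last joint's range is limited). The gripper opens to 85 mm and grips with 20 to 120 N. Pads are 22 mm wide; open, the fingers measure 114 mm over their backs; the gripper's body (76 mm by 85 mm) begins 54 mm behind the grasp point. The pads swing forward as they close: fully open they stand 13 mm farther back than shut.
Start: joints at [1.039, 0.286, 1.577, -0, 1.279, -0.15], TCP at [0.251, 0.626, 0.231] pointing down, gripper open.
Joint ranges: [-2.77, 2.77], [-0.9, 2.22], [0.21, 2.48], [-1.53, 4.67], [0.24, 2.81], [-2.84, 2.84]. Speed limits (rad/s): [2.79, 2.79, 3.14, 3.14, 3.14, 3.14].

## Interface

Orientations are given as a unit quaternion [x, y, z, w].
In Python, from plant import ctrl gives the robot as it stands.
- The arm moves only by the tool apply_moves, never from a script. Its argument "moves" is a list that holds one entry, the list of rows, each a list of 7 numbers: the shift along the tool's x, y, z in m, then the turn, a rotation vector about the tool's x, y, z in degrees, then the gripper's target within -1 to 1 (shut at 1, half-way at 0, fully open at -1). In form: [[[tx, ty, tz, ax, ay, az, hand], ...]]. A call has 1 to 12 rows; each row shifts and turns the pose as measured when the row begins, along the tool's axes as they then stand; what a row does not reach is not made up. A row lasts 1/10 s, in which the tool goes at most 50 mm and 8.59 degrees, less where a joint would pass 70% of its speed; a pose out of reach is approached as far as the arm can. A call with a gripper value outside its range is refused whole. The fingers move at their own pace and stop on an object; "force" is the grip in N (left out, the last holds). Time passes only in rows, so rows that do not move let the fingers close. It gives the time, the measured TCP pose, the force and the opening at its end, in the units of the state.
- ctrl.get_state(): the state, without advancing time (a new reading comes with each control period).
- ctrl.read_camera(name): name is "scene" or "top"; returns the picture (400x640x3 uint8, red, green, blue); there is no depth.
- ctrl.get_calibration(name): a dict with "camera_matrix" (3x3 intrinsics, pixels), "k1" (the pictures are not rectified: a ray, as slopes to the right and down, at radius r is drawn at 1 + k1 r^2 times it, then the intrinsics apply), "cam_to_world" (4x4, takes a point from camera to world coordinates). Camera axes: x right, y up, looking along -z (the intrinsics and any distortion apply to the point x, -y, -z); pixel columns grow to the right and rows downward; lengths in m; the calibration is good to about 2 mm. A picture is of the moment at which its call begins. get_calibration takes no time and is no camera call.
- ctrl.sign_off(): hands the job in, once; it reports no verdict.
The state is a dict: "time": time; "qpos": joint angles; "dq": joint speeds; "joint_efforts": joint torques, N m; "eef_pos": TCP position; "tcp_rot": TCP orientation; "contact_force": force on the tool from outside, world axes, zero at the start; "wrist_torque": the same for the moment, N m; "opening": opening from 0.0 (shut) to 1.0 (fully open).
Only numpy, scipy, OpenCV 4.12 (cv2) and the standard library are available. Lean on these libraries where they do the work, as an engineer would, in place of code of your own. Each camera call takes 0.05 s, during which the arm holds its last target. There are 200 camera calls.

## Task

Take the bright tube with the red ring out of the stock holder, stand it in the bore of the white display stand and hold it so that the red ring is level with the rim of the bore. While holding the tube at that mark, swing the stand's orange cam lever fully closed against its black stop (for instance by turning the hand with the tube so that a finger pushes the lever round), and finish still holding the tube at the mark with the lever closed: do not let go. Do not move the lever before the tube is held at its mark, and leave the dark tube, the hand shower, the drain and the blue carton where they are.

Things in the scene. Friction and masses are not known exactly. Their poses are not given: they have to be found in the camera images.
- riser_mid (a point): the bright aluminium tube to be set, round, 22 mm diameter, 145 mm long, 0.12 kg, with a red ring; this point is its centre half-way up, 72.5 mm above its foot; its z axis runs up the tube. It stands upright in one of the holder's two cups, its foot 8 mm above the work surface
- riser_mark (a point): the length mark: centre of the 6 mm tall red ring round the bright tube, on the tube's axis, 65 mm above its foot (80 mm below its top). Grip the tube 30 to 55 mm above it, so that the fingertips stay clear of the rim and still reach beside the lever
- collar_rim (a point): the centre of the bore's mouth at the rim of the white display stand (fixed, 110 mm wide base), 100 mm above the work surface; z up. The bore is 25 mm wide, flared to 31 mm at the rim, and its floor is 92 mm below the rim: a tube let go would sink 27 mm below its mark
- lever (a joint): the orange cam lever's angle in rad: 0 fully open, 0.8 fully closed against the black stop on the stand; it turns about the vertical axis of the bore, counter-clockwise seen from above as it closes (from 0 to 0.1 at the start). It is stiff (about 0.08 N m) and stays where it is left
- lever_paddle (a point): the centre of the orange lever's upright paddle, a flat plate 6 mm thick that stands radially beside the bore, 18 to 46 mm from the bore's axis and up to 58 mm above the rim; this point is 32 mm from the axis and 31 mm above the rim, its x axis points radially outwards from the bore. A finger beside the held tube can push the paddle's flat face. The fixed black stop, 35 to 47 mm from the axis, rises 25 mm above the rim
- holder: the blue stock holder (fixed), 70 x 170 x 8 mm plate, origin under its centre, y along the row; two grey cups 45 mm either side of the origin along y, 42 mm tall, 25 mm wide inside, floor 8 mm above the work surface
- riser: the bright tube with the red ring, origin at the centre of its foot
- spare_mid (a point): the dark steel tube without a ring, same size, in the other cup; its centre half-way up. To be left alone
- showerhead: a hand shower lying on the counter, 230 mm long, 31 mm tall; origin under its middle. To be left alone
- drain: a white plastic floor drain, 100 x 100 x 57 mm, origin under its centre. To be left alone
- carton: a blue carton, 120 x 80 x 50 mm, origin under its centre. To be left alone
Things that resemble listed ones, but are neither listed nor needed, are in the scene too. Leave any green look-alike of the part that bears collar_rim alone.

How it is judged:
By the outcome, as a careful person would: the job done as asked, in the order asked, and still so for the second after the job is handed in, while the arm keeps its last pose, push and grip.
It also fails if it takes over 50 s, if anything falls off the work surface, if the arm or the gripper's body presses on something with over 40 N, if the wrist force passes 120 N, or if a joint passes its speed limit or range.

## Working session

There is one attempt and no reset: what is moved stays moved. The work goes in short steps, Python scripts to look and compute and a tool call to move; the robot and the scene stay as the last step left them, time stands still between calls to the robot, and variables do not carry over. Pictures are saved under pics/ and viewed, about 8 in all and at most 12, crops included, and the job is handed in when it is done.

Besides the shell and the picture viewer there is one more tool, called by a JSON object that holds its "fn" and its "kwargs", one argument or row to a line. apply_moves: Moves the arm, as the interface text tells. Its arguments: {"type":"object","properties":{"moves":{"type":"array","items":{"type":"array","items":{"type":"array","items":{"type":"number"}}}},"force":{"type":"number"}},"required":["moves"]}

```bash
mkdir -p pics; ls; python3 - <<'E'
from plant import ctrl
import cv2
for n in("scene","top"):
    im=ctrl.read_camera(n); cv2.imwrite(f"pics/{n}0.png",im[:,:,::-1])
    c=ctrl.get_calibration(n); print(n,c)
print(ctrl.get_state())
E
```

```text
pics
scene {'camera_matrix': array([[492.82582567,   0.        , 321.38415037],
       [  0.        , 492.82582567, 202.07464244],
       [  0.        ,   0.        ,   1.        ]]), 'k1': 0.036596422861692596, 'cam_to_world': array([[ 0.33432695, -0.74054292,  0.58294226,  1.36301756],
       [ 0.94240203,  0.26937443, -0.19828219, -0.26646522],
       [-0.01019326,  0.61565705,  0.78794828,  1.1048591 ],
       [ 0.        ,  0.        ,  0.        ,  1.        ]])}
top {'camera_matrix': array([[394.68948065,   0.        , 322.0963044 ],
       [  0.        , 394.68948065, 196.95417064],
       [  0.        ,   0.        ,   1.        ]]), 'k1': 0.003470828743322799, 'cam_to_world': array([[-0.00673928,  0.99110059, -0.13294438,  0.4641592 ],
       [-0.99973747, -0.00958936, -0.02080946, -0.01183616],
       [-0.02189912,  0.13276924,  0.99090502,  1.26196495],
       [ 0.        ,  0.        ,  0.        ,  1.        ]])}
{'time': 0.1, 'qpos': array([ 1.03901111e+00,  2.87107456e-01,  1.57805937e+00,  2.62177199e-05,
        1.27862637e+00, -1.50045528e-01]), 'dq': array([-0.00232628, -0.00229506, -0.0036608 , -0.00252039,  0.000297  ,
        0.00018853]), 'joint_efforts': array([ 5.51605626e-04, -4.07291722e+01, -2.93701154e+01, -1.58221560e-04,
        3.39914419e-03,  7.49739204e-07]), 'eef_pos': array([0.25114316, 0.6258812 , 0.23004968]), 'tcp_rot': array([ 1.89716621e-01,  9.81838272e-01, -1.03275135e-03, -3.79701708e-04]), 'contact_force': array([ 0.06214277,  0.15996706, -0.6577434 ]), 'wrist_torque': array([0.02461967, 0.02093514, 0.04715534]), 'opening': 1.0025284302447077}
```

View pics/scene0.png

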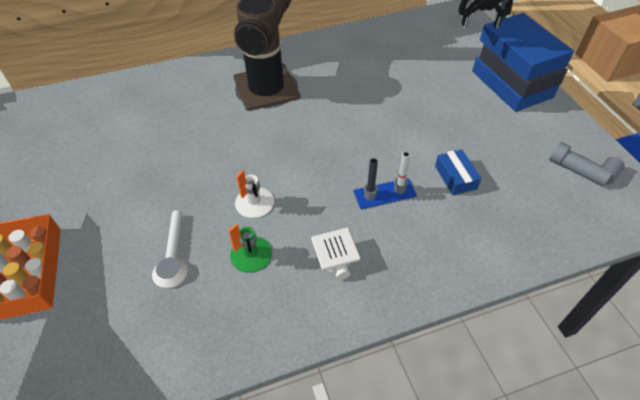

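View pics/top0.png

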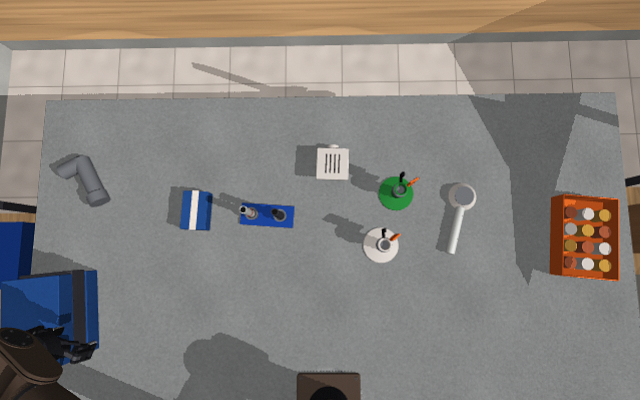

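```bash
cat > h.py <<'E'
import numpy as np, cv2
from scipy.spatial.transform import Rotation as R
from plant import ctrl
def ray(n,uv):
    c=ctrl.get_calibration(n);K=c["camera_matrix"];d=np.array([c["k1"],0,0,0,0.])
    p=cv2.undistortPoints(np.array([[uv]],float),K,d)[0,0]
    T=c["cam_to_world"];v=T[:3,:3]@[p[0],-p[1],-1];return T[:3,3],v/np.linalg.norm(v)
def onz(n,uv,z):
    o,d=ray(n,uv);return o+d*(z-o[2])/d[2]
def proj(n,P):
    c=ctrl.get_calibration(n);K=c["camera_matrix"];T=c["cam_to_world"]
    q=T[:3,:3].T@(np.asarray(P,float)-T[:3,3]);x,y=q[0]/-q[2],-q[1]/-q[2]
    s=1+c["k1"]*(x*x+y*y);return np.array([K[0,0]*x*s+K[0,2],K[1,1]*y*s+K[1,2]])
def tri(a,b):
    (o1,d1),(o2,d2)=ray("scene",a),ray("top",b)
    A=np.stack([d1,-d2],1);t=np.linalg.lstsq(A,o2-o1,rcond=None)[0]
    p,q=o1+t[0]*d1,o2+t[1]*d2;return (p+q)/2,np.linalg.norm(p-q)
def blobs(im,lo,hi,box,amin=8):
    h=cv2.cvtColor(im,cv2.COLOR_RGB2HSV);m=cv2.inRange(h,lo,hi);k=np.zeros_like(m)
    x0,y0,x1,y1=box;k[y0:y1,x0:x1]=m[y0:y1,x0:x1]
    n,l,s,c=cv2.connectedComponentsWithStats(k)
    return [(s[i].tolist(),c[i].round(2).tolist()) for i in range(1,n) if s[i,4]>=amin]
def crop(im,box,f):
    x0,y0,x1,y1=box;return cv2.resize(im[y0:y1,x0:x1],None,fx=f,fy=f,interpolation=cv2.INTER_CUBIC)
E
python3 - <<'E'
from h import *
a=cv2.imread("pics/scene0.png");b=cv2.imread("pics/top0.png")
cv2.imwrite("pics/crop1.png",np.vstack([crop(b,(225,195,425,270),4),crop(a,(225,145,425,217),4)]))
A,B=a[:,:,::-1].copy(),b[:,:,::-1].copy()
for n,im,bw,bb in(("scene",A,(225,160,285,220),(345,140,425,215)),("top",B,(355,220,410,270),(230,195,300,235))):
    print(n,"white",blobs(im,(0,0,150),(180,60,255),bw))
    print(n,"orange",blobs(im,(3,150,120),(20,255,255),bw,4))
    print(n,"blue",blobs(im,(105,150,60),(130,255,255),bb,30))
    print(n,"red",blobs(im,(0,100,90),(8,255,255),bb,2),blobs(im,(172,100,90),(180,255,255),bb,2))
    print(n,"bright",blobs(im,(0,0,170),(180,60,255),bb,5))
E
```

```text
scene white [([225, 160, 60, 60, 2926], [253.87, 188.87]), ([246, 184, 5, 5, 19], [247.89, 186.0])]
scene orange [([237, 171, 11, 26, 154], [241.62, 183.3])]
scene blue [([354, 179, 62, 29, 766], [383.9, 194.76])]
scene red [([399, 175, 2, 2, 3], [399.33, 175.67]), ([402, 176, 3, 2, 4], [403.25, 176.75])] []
scene bright [([399, 152, 7, 24, 75], [401.51, 164.04]), ([398, 177, 3, 8, 18], [398.89, 180.5])]
top white [([363, 227, 36, 36, 798], [379.96, 245.94])]
top orange [([390, 234, 11, 7, 23], [395.52, 236.61])]
top blue [([240, 203, 54, 25, 757], [268.47, 215.62])]
top red [] []
top bright []
```

View pics/crop1.png

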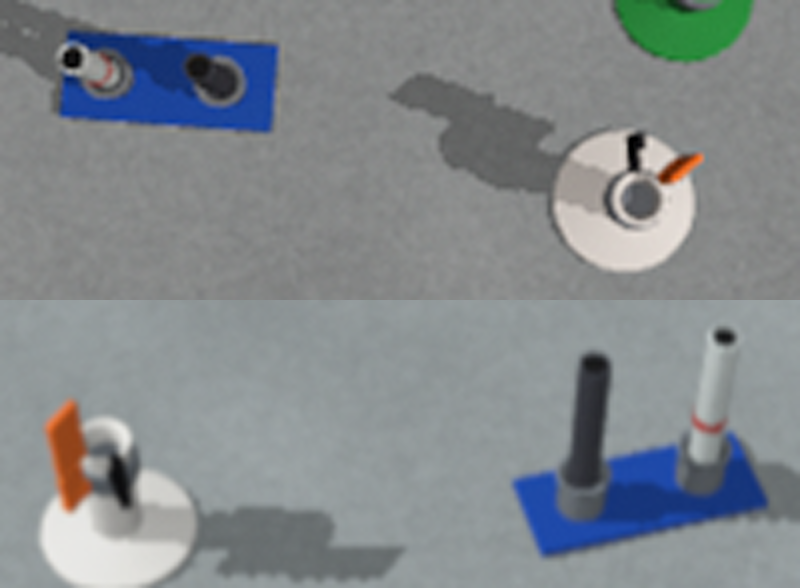

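The crop shows the bright tube with the red ring (top view, top end at about px 242,209; scene 406,154), the dark tube without a ring (275,212; 373,158), the white stand (bore at top 384.6,244.4; scene 251,180) and a green look-alike (396,193). The bright ringed tube and the white stand fit the description.

```bash
python3 - <<'E'
from h import *
S,T=(405.6,153.9),(242.4,208.9)
print("tube top",tri(S,T),onz("scene",S,.153),onz("top",T,.153))
S,T=(251.1,179.6),(384.6,244.4)
print("bore",tri(S,T),onz("scene",S,.1),onz("top",T,.1))
# base disc centre, holder corners
print("base",onz("top",(380.2,244.5),.005))
for u in((62,32),(278,44),(271,131),(60,117)):print("hold",onz("top",(225+u[0]/4-.4,195+u[1]/4-.4),.008))
# paddle top edge ends in both
f=lambda x,y:(225+x/4-.4,145+(y-300)/4-.4)
print("paddle top pts scene",onz("scene",f(48,421),.158),onz("scene",f(72,402),.158), "bottom",onz("scene",f(66,512),.104))
g=lambda x,y:(225+x/4-.4,195+y/4-.4)
print("paddle top pts top",onz("top",g(663,178),.158),onz("top",g(701,156),.158))
print("stop",onz("top",g(635,135),.125),onz("top",g(633,168),.105))
E
```

```text
tube top (array([0.58102166, 0.2378119 , 0.15101623]), np.float64(0.0008207942672688286)) [0.58260464 0.23633345 0.153     ] [0.58094717 0.23776617 0.153     ]
bore (array([ 0.47938372, -0.16705016,  0.09689492]), np.float64(0.004105369768799106)) [ 0.48285206 -0.16542012  0.1       ] [ 0.47882611 -0.16863442  0.1       ]
base [ 0.47980786 -0.16762161  0.005     ]
hold [0.61663802 0.27823933 0.008     ]
hold [0.60533531 0.10434259 0.008     ]
hold [0.53583394 0.10972565 0.008     ]
hold [0.54834639 0.27840561 0.008     ]
paddle top pts scene [ 0.50549956 -0.20200449  0.158     ] [ 0.49492822 -0.18369396  0.158     ] bottom [ 0.53732307 -0.20576015  0.104     ]
paddle top pts top [ 0.49256882 -0.17709893  0.158     ] [ 0.50756112 -0.20382009  0.158     ]
stop [ 0.52420497 -0.16296032  0.125     ] [ 0.50132108 -0.16351321  0.105     ]
```

{"fn": "apply_moves", "kwargs": {
  "moves": [
    [[0,0,-0.05,0,0,0,-1],[0,0,-0.05,0,0,0,-1],[0,0,-0.05,0,0,0,-1],[0,0,0,0,0,8.5,-1],[0,0,0,0,0,8.5,-1],[0,0,0,0,0,8.5,-1],[0,0,0,0,0,8.5,-1],[0,0,0,0,0,8.5,-1],[0,0,0,0,0,8.5,-1],[0,0,0,0,0,8.5,-1],[0,0,0,0,0,8.5,-1],[0,0,0,0,0,8.5,-1]]
  ]
}}

```text
time: 1.3
eef_pos: [0.2499, 0.6237, 0.3756]
tcp_rot: [0.763, 0.646, -0.01, 0.003]
contact_force: [0.5, -0.6, 0.4]
opening: 0.999
```

```bash
cat >> h.py <<'E'
def go(P,yaw):
    s=ctrl.get_state();r=R.from_quat(s["tcp_rot"]);M=r.as_matrix()
    c,q=np.cos(np.radians(yaw)),np.sin(np.radians(yaw))
    G=R.from_matrix(np.array([[-q,c,0],[c,q,0],[0,0,-1]]))
    print("t",s["time"],"pos",s["eef_pos"].round(4),"yaw",np.degrees(np.arctan2(M[1,1],M[0,1])).round(1),"tilt z",M[:,2].round(4),"open",round(s["opening"],3),"F",s["contact_force"].round(1),"q",s["qpos"].round(2))
    print("shift tool",(M.T@(np.array(P)-s["eef_pos"])).round(4),"world",(np.array(P)-s["eef_pos"]).round(4),"rot",np.degrees((r.inv()*G).as_rotvec()).round(1))
E
python3 -c "
from h import *
go((.581,.2375,.30),-86)"
```

```text
t 1.3 pos [0.2499 0.6237 0.3756] yaw -9.4 tilt z [-0.0105 -0.0177 -0.9998] open 0.999 F [ 0.5 -0.6  0.4] q [1.04 0.22 1.39 0.   1.54 1.2 ]
shift tool [-0.3251  0.3906  0.0789] world [ 0.3311 -0.3862 -0.0756] rot [ 0.4  1.2 76.6]
```

{"fn": "apply_moves", "kwargs": {
  "moves": [
    [[-0.03,0.036,0,0,0,0,-1],[-0.03,0.036,0,0,0,0,-1],[-0.03,0.036,0,0,0,0,-1],[-0.03,0.036,0,0,0,0,-1],[-0.03,0.036,0,0,0,0,-1],[-0.03,0.036,0.01,0,0,0,-1],[-0.03,0.036,0.01,0,0,0,-1],[-0.03,0.036,0.01,0,0,0,-1],[-0.03,0.036,0.01,0,0,0,-1],[-0.03,0.036,0.01,0,0,0,-1],[-0.025,0.03,0.02,0,0,0,-1]]
  ]
}}

```text
time: 2.4
eef_pos: [0.5875, 0.227, 0.3021]
tcp_rot: [0.76, 0.65, -0.012, 0.004]
contact_force: [0.6, 0.5, 0.3]
opening: 1.001
```

{"fn": "apply_moves", "kwargs": {
  "moves": [
    [[0,0,0,0,0,8.5,-1],[0,0,0,0,0,8.5,-1],[0,0,0,0,0,8.5,-1],[0,0,0,0,0,8.5,-1],[0,0,0,0,0,8.5,-1],[0,0,0,0,0,8.5,-1],[0,0,0,0,0,8.5,-1],[0,0,0,0,0,8.5,-1],[0,0,0,0,0,8.5,-1],[0,0,0,0,0,0,-1]]
  ]
}}

```text
time: 3.4
eef_pos: [0.5868, 0.2182, 0.2875]
tcp_rot: [0.999, 0.03, -0.018, 0.013]
contact_force: [0.4, -0.6, 0.3]
opening: 0.998
```

```bash
python3 -c "
from h import *
go((.581,.2375,.22),-86)"
```

```text
t 3.4 pos [0.5868 0.2182 0.2875] yaw -86.6 tilt z [-0.035  -0.0262 -0.999 ] open 0.998 F [ 0.4 -0.6  0.3] q [ 0.2   0.17  1.62 -0.02  1.4   1.72]
shift tool [-0.0022 -0.0212  0.0671] world [-0.0058  0.0193 -0.0675] rot [ 1.4  2.1 -0.6]
```

{"fn": "apply_moves", "kwargs": {
  "moves": [
    [[-0.002,-0.021,0.03,1.4,2.1,0,-1],[0,0,0,0,0,0,-1]]
  ]
}}

```text
time: 3.6
eef_pos: [0.5824, 0.2383, 0.2557]
tcp_rot: [0.999, 0.032, 0.0, -0.0]
contact_force: [-0.5, -0.8, -0.3]
opening: 0.998
```

```bash
python3 -c "
from h import *
go((.581,.2375,.094),-86)
a=ctrl.read_camera('scene');cv2.imwrite('pics/s2.png',crop(a,(320,60,480,220),3.5)[:,:,::-1])"
```

```text
t 3.6 pos [0.5824 0.2383 0.2557] yaw -86.3 tilt z [ 1.e-04  7.e-04 -1.e+00] open 0.998 F [-0.5 -0.8 -0.3] q [0.23 0.17 1.67 0.   1.3  1.73]
shift tool [-0.0014  0.0008  0.1617] world [-0.0014 -0.0008 -0.1617] rot [-0.  -0.  -0.3]
```

View pics/s2.png

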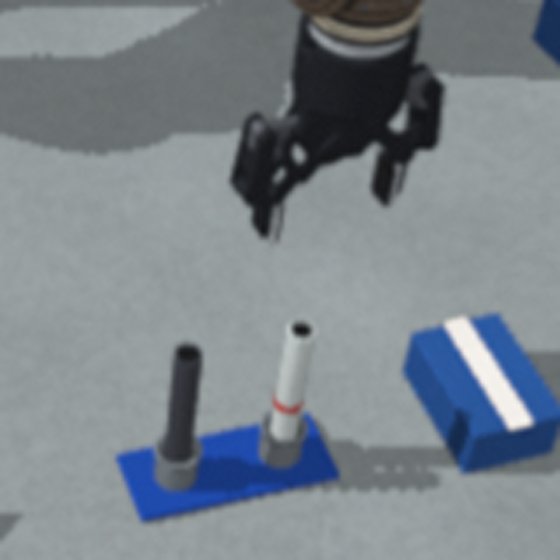

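The picture shows the jaws straddling above the bright tube (crop 300,330), along the row. To stay clear of the dark tube I'll half-close before descending.

{"fn": "apply_moves", "kwargs": {
  "moves": [
    [[-0.001,0,0.03,0,0,0,-0.1],[0,0,0,0,0,0,-0.1],[0,0,0,0,0,0,-0.1],[0,0,0,0,0,0,-0.1],[0,0,0.02,0,0,0,-0.1],[0,0,0.02,0,0,0,-0.1]]
  ],
  "force": 40
}}

```text
time: 4.25
eef_pos: [0.593, 0.2372, 0.2045]
tcp_rot: [0.999, 0.035, 0.015, -0.001]
contact_force: [-0.3, 0.6, -0.8]
opening: 0.55
```

```bash
python3 -c "
from h import *
go((.581,.2375,.094),-86)"
```

```text
t 4.25 pos [0.593  0.2372 0.2045] yaw -86.0 tilt z [ 0.029   0.0031 -0.9996] open 0.55 F [-0.3  0.6 -0.8] q [ 0.22  0.21  1.71 -0.    1.18  1.73]
shift tool [-0.0151 -0.001   0.1101] world [-0.012   0.0003 -0.1105] rot [-0.1 -1.7 -0. ]
```

{"fn": "apply_moves", "kwargs": {
  "moves": [
    [[-0.013,0,0.01,0,-1.7,0,-0.1],[0,0,0,0,0,0,-0.1]]
  ]
}}

```text
time: 4.45
eef_pos: [0.5796, 0.2359, 0.1941]
tcp_rot: [0.999, 0.035, -0.002, -0.0]
contact_force: [0.1, -0.1, 0.2]
opening: 0.545
```

```bash
python3 -c "
from h import *
go((.581,.2375,.094),-86)"
```

```text
t 4.45 pos [0.5796 0.2359 0.1941] yaw -86.0 tilt z [-3.8e-03  5.0e-04 -1.0e+00] open 0.545 F [ 0.1 -0.1  0.2] q [0.22 0.21 1.73 0.   1.2  1.72]
shift tool [ 0.0019 -0.0014  0.1001] world [ 0.0014  0.0016 -0.1001] rot [-0.   0.2 -0. ]
```

{"fn": "apply_moves", "kwargs": {
  "moves": [
    [[0.001,-0.001,0.015,0,-0.2,0,-0.1],[-0.001,0,0.015,0,-0.3,0,-0.1],[-0.001,0,0.015,0,-0.3,0,-0.1],[0,0,0,0,0,0,-0.1]]
  ]
}}

```text
time: 4.85
eef_pos: [0.5795, 0.2372, 0.1488]
tcp_rot: [0.999, 0.035, -0.007, -0.0]
contact_force: [0.2, -0.0, -0.8]
opening: 0.548
```

```bash
python3 -c "
from h import *
go((.581,.2375,.094),-86)"
```

```text
t 4.85 pos [0.5795 0.2372 0.1488] yaw -86.0 tilt z [-1.420e-02  4.000e-04 -9.999e-01] open 0.548 F [ 0.2 -0.  -0.8] q [0.23 0.26 1.76 0.   1.13 1.72]
shift tool [ 0.0023 -0.0001  0.0548] world [ 0.0015  0.0003 -0.0548] rot [-0.1  0.8  0. ]
```

{"fn": "apply_moves", "kwargs": {
  "moves": [
    [[0.002,0,0.018,0,0.8,0,-0.1],[0,0,0.018,0,0,0,-0.1],[0,0,0.018,0,0,0,-0.1],[0,0,0,0,0,0,-0.1]]
  ]
}}

```text
time: 5.25
eef_pos: [0.5819, 0.2376, 0.0929]
tcp_rot: [0.999, 0.035, 0.0, -0.001]
contact_force: [-0.6, -0.2, -0.6]
opening: 0.548
```

```bash
python3 -c "
from h import *
go((.581,.2375,.094),-86)"
```

```text
t 5.25 pos [0.5819 0.2376 0.0929] yaw -86.0 tilt z [ 6.0e-04  1.5e-03 -1.0e+00] open 0.548 F [-0.6 -0.2 -0.6] q [0.23 0.33 1.79 0.   1.02 1.73]
shift tool [-0.0009  0.     -0.0011] world [-0.0009 -0.0001  0.0011] rot [-0.1 -0.   0. ]
```

{"fn": "apply_moves", "kwargs": {
  "moves": [
    [[-0.001,0,-0.001,0,0,0,1],[0,0,0,0,0,0,1],[0,0,0,0,0,0,1],[0,0,0,0,0,0,1],[0,0,0,0,0,0,1]]
  ],
  "force": 60
}}

```text
time: 5.75
eef_pos: [0.5822, 0.2378, 0.097]
tcp_rot: [0.999, 0.035, 0.002, -0.001]
contact_force: [-0.2, 0.4, -2.0]
opening: 0.243
```

```bash
python3 -c "
from h import *
go((.581,.2375,.094),-86)"
```

```text
t 5.75 pos [0.5822 0.2378 0.097 ] yaw -86.0 tilt z [ 0.0039  0.0019 -1.    ] open 0.243 F [-0.2  0.4 -2. ] q [0.23 0.32 1.79 0.   1.02 1.73]
shift tool [-0.0013  0.0002  0.003 ] world [-0.0012 -0.0003 -0.003 ] rot [-0.1 -0.2  0. ]
```

{"fn": "apply_moves", "kwargs": {
  "moves": [
    [[0,0,-0.02,0,0,0,1],[0,0,-0.04,0,0,0,1],[0,0,-0.05,0,0,0,1],[0,0,-0.05,0,0,0,1],[0,0,-0.02,0,0,0,1],[0,0,0,0,0,0,1],[0,0,0,0,0,0,1]]
  ]
}}

```text
time: 6.45
eef_pos: [0.5806, 0.2372, 0.2821]
tcp_rot: [0.999, 0.035, 0.001, -0.001]
contact_force: [-0.4, -0.1, -0.9]
opening: 0.242
```

```bash
python3 -c "
from h import *
go((.4795,-.1675,.28),-105)
a=ctrl.read_camera('scene');go((.4795,-.1675,.28),-105)
cv2.imwrite('pics/s3f.png',a[:,:,::-1])
cv2.imwrite('pics/s3.png',crop(a,(350,60,450,180),5)[:,:,::-1])
print(blobs(a,(0,90,80),(8,255,255),(350,60,450,180),2))"
```

```text
t 6.45 pos [0.5806 0.2372 0.2821] yaw -86.0 tilt z [ 0.0028  0.002  -1.    ] open 0.242 F [-0.4 -0.1 -0.9] q [0.23 0.15 1.65 0.   1.34 1.73]
shift tool [-0.1293  0.3966  0.001 ] world [-0.1011 -0.4047 -0.0021] rot [-0.1 -0.1 19. ]
t 6.5 pos [0.5805 0.2372 0.2817] yaw -86.0 tilt z [ 0.0022  0.0018 -1.    ] open 0.242 F [ 0.1 -0.  -0.4] q [0.23 0.15 1.65 0.   1.34 1.73]
shift tool [-0.1293  0.3966  0.0008] world [-0.101  -0.4047 -0.0017] rot [-0.1 -0.1 19. ]
[([407, 124, 8, 4, 14], [410.36, 126.0])]
```

View pics/s3.png

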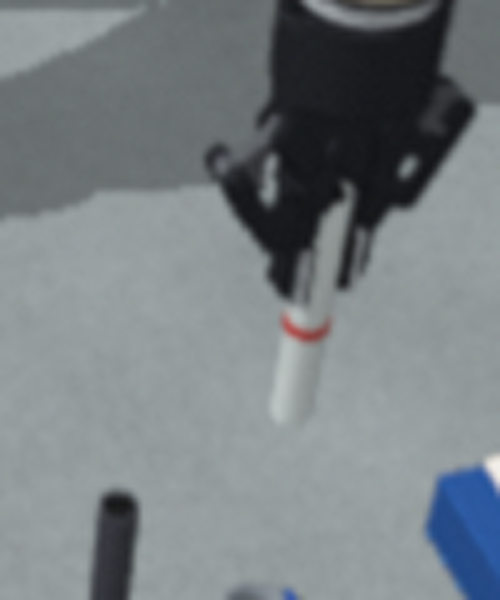

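```bash
python3 -c "
from h import *
a=cv2.imread('pics/s3f.png')[:,:,::-1].copy()
h=cv2.cvtColor(a,cv2.COLOR_RGB2HSV).astype(int)
for x in range(405,417):
  col=a[115:140,x].astype(float);w=np.clip(col[:,0]-col[:,1:].mean(1)-25,0,None)
  print(x,w.sum().round(),((w*np.arange(115,140)).sum()/max(w.sum(),1e-6)).round(2))
for dz in (-.018,-.022,-.026):
  c=np.array([.5805,.2372,.2817+dz]);f=np.array([.84,-.54,0])*.011
  print(dz,proj('scene',c+f), 'foot front',proj('scene',c+f-[0,0,.065]))
"
```

```text
405 0.0 0.0
406 18.0 123.94
407 148.0 124.64
408 124.0 125.54
409 115.0 126.08
410 92.0 126.5
411 84.0 126.61
412 65.0 126.65
413 65.0 126.48
414 39.0 125.96
415 12.0 125.33
416 0.0 0.0
-0.018 [410.64338473 125.13864671] foot front [407.24393935 143.92625599]
-0.022 [410.42553106 126.34130114] foot front [407.04411093 145.0320489 ]
-0.026 [410.20885773 127.53762232] foot front [406.84531604 146.13227836]
```

{"fn": "apply_moves", "kwargs": {
  "moves": [
    [[-0.007,0.02,0,0,0,0,1],[-0.014,0.042,0,0,0,0,1],[-0.014,0.042,0,0,0,0,1],[-0.014,0.042,0,0,0,0,1],[-0.014,0.042,0,0,0,0,1],[-0.014,0.042,0,0,0,0,1],[-0.014,0.042,0,0,0,0,1],[-0.014,0.042,0,0,0,0,1],[-0.007,0.02,0,0,0,0,1],[0,0,0,0,0,0,1]]
  ]
}}

```text
time: 7.5
eef_pos: [0.4788, -0.1133, 0.2528]
tcp_rot: [0.999, 0.037, -0.02, -0.005]
contact_force: [0.3, -0.3, -1.7]
opening: 0.24
```

```bash
python3 -c "
from h import *
go((.4795,-.1675,.28),-112)"
```

```text
t 7.5 pos [ 0.4788 -0.1133  0.2528] yaw -85.7 tilt z [-0.0404  0.0087 -0.9991] open 0.24 F [ 0.3 -0.3 -1.7] q [-0.43 -0.12  1.97 -0.01  1.33  1.06]
shift tool [-0.0044  0.0538 -0.0276] world [ 0.0007 -0.0542  0.0272] rot [-0.1  2.4 26.3]
```

{"fn": "apply_moves", "kwargs": {
  "moves": [
    [[0.003,0,-0.027,0,2.4,0,1],[-0.004,0.025,0,0,0,8,1],[0,0.028,0,0,0,8,1],[0,0,0,0,0,8,1],[0,0,0,0,0,0,1]]
  ]
}}

```text
time: 8.0
eef_pos: [0.4761, -0.1629, 0.2687]
tcp_rot: [0.984, -0.178, -0.008, -0.011]
contact_force: [-0.2, -0.6, -1.8]
opening: 0.239
```

```bash
python3 -c "
from h import *
go((.4795,-.1675,.28),-112)"
```

```text
t 8.0 pos [ 0.4761 -0.1629  0.2687] yaw -110.6 tilt z [-0.0123  0.0236 -0.9996] open 0.239 F [-0.2 -0.6 -1.8] q [-0.54 -0.12  1.94  0.01  1.34  1.39]
shift tool [ 0.0046  0.0029 -0.0115] world [ 0.0034 -0.0046  0.0113] rot [-1.   1.1  1.5]
```

{"fn": "apply_moves", "kwargs": {
  "moves": [
    [[0.005,0.003,-0.002,-1.0,1.1,1.5,1],[0,0,0,0,0,0,1]]
  ]
}}

```text
time: 8.2
eef_pos: [0.4794, -0.1654, 0.2674]
tcp_rot: [0.982, -0.188, -0.003, -0.001]
contact_force: [-0.9, -0.4, -0.5]
opening: 0.24
```

```bash
python3 -c "
from h import *
a=ctrl.read_camera('scene');b=ctrl.read_camera('top');go((.4795,-.1675,.20),-112)
cv2.imwrite('pics/s4f.png',a[:,:,::-1]);cv2.imwrite('pics/t4f.png',b[:,:,::-1])
A=crop(a,(205,80,305,220),4);B=crop(b,(340,180,440,320),4)
cv2.imwrite('pics/s4.png',np.hstack([A,B])[:,:,::-1])"
```

```text
t 8.3 pos [ 0.4791 -0.1652  0.2673] yaw -111.7 tilt z [-0.0056  0.004  -1.    ] open 0.241 F [ 0.1 -0.5 -1.3] q [-0.53 -0.11  1.94  0.    1.32  1.42]
shift tool [0.0017 0.0021 0.0673] world [ 0.0004 -0.0023 -0.0673] rot [-0.1  0.4  0.3]
```

View pics/s4.png

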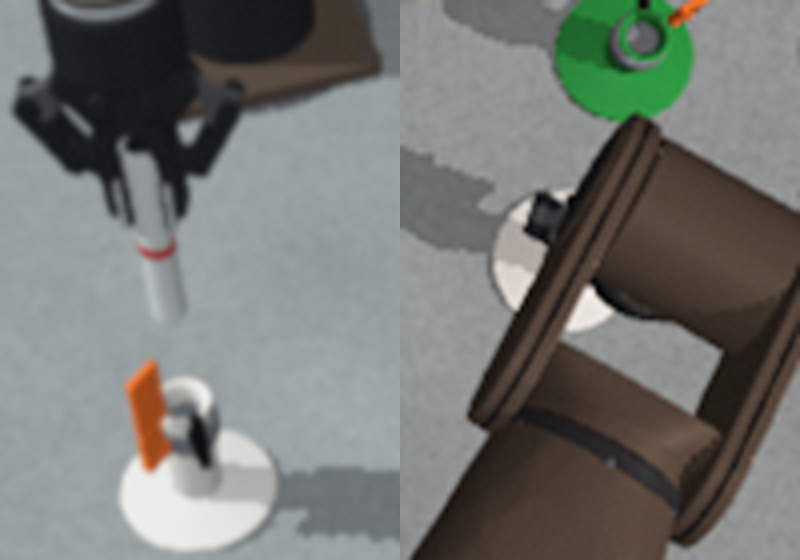

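```bash
python3 -c "
from h import *
a=cv2.imread('pics/s4f.png')[:,:,::-1].copy()
P=np.array([.4791,-.1652,.2673]);f=np.array([.988,-.113,0])*.011
print('pred ring front',proj('scene',P+f-[0,0,.0225]),'pred foot',proj('scene',P-[0,0,.0875]))
print(blobs(a,(0,90,80),(8,255,255),(225,120,265,165),3))
for y in (128,134,148,152,156):
  g=a[y,225:265].mean(1);print(y,g.astype(int))
print('pred bore',proj('scene',(.4795,-.1675,.1)),'meas 251.1 179.6')
# bore ellipse of white/grey rim
s=cv2.imread('pics/scene0.png')
print(s[174:188,240:264].mean(2).astype(int))
"
```

```text
pred ring front [244.12861667 143.17960504] pred foot [246.98013745 158.23433531]
[([240, 142, 8, 3, 14], [243.86, 142.93])]
128 [157 156 157 158 155 132  75  52  87 110  84  57  94 135 148 149 149 147
 140 121 102 116 106  60  28  27  51 109 154 162 160 160 159 158 156 157
 158 160 161 161]
134 [157 158 159 158 158 158 155 142 122 122 125 100  60  85 132 148 150 149
 147 141 120  96 116 107  84 102 133 156 160 159 161 162 160 160 161 163
 161 158 157 157]
148 [159 158 158 159 160 162 164 160 159 158 160 162 162 161 163 170 182 181
 171 158 150 145 140 132 129 144 158 161 164 165 164 163 161 159 159 158
 158 157 158 159]
152 [158 157 157 158 162 163 162 161 160 158 158 160 159 160 161 163 172 184
 179 166 156 149 145 138 129 133 152 161 164 164 164 163 162 162 162 161
 162 160 158 157]
156 [157 155 154 154 156 156 157 158 158 159 160 160 160 160 161 163 166 174
 187 179 166 158 151 145 138 129 135 155 161 162 162 163 163 163 161 161
 161 162 161 160]
pred bore [250.03416952 178.91077164] meas 251.1 179.6
[[108  91  80  83 106 137 152 161 173 182 187 189 187 177 166 155 150 148
  147 
[... 634 characters left out ...]
79  79  80  81  86 103 120 118 109 101  97 100 114 153 199 210 169
  127 135 148 152 154 154]
 [ 81  79  79  78  79  84  97 106  98  93  90  90  89  98 138 188 187 137
  106 122 146 154 155 154]
 [ 81  80  79  79  80  92 112 114 104  99  99  97  82  71 106 158 153 116
   96 114 145 154 156 154]
 [ 81  79  80  79  87 120 154 155 139 133 131 120  81  42  55 100 118 106
   91 104 143 154 155 153]
 [ 83  79  80  81 100 143 182 178 162 154 151 137  91  35  22  58  93  96
   87  97 138 153 153 152]
 [ 86  80  80  85 100 141 174 176 166 157 150 132  86  34  18  37  69  86
   81  95 138 156 156 154]
 [ 89  83  83  80  89 120 156 169 165 160 151 124  70  26  14  26  56  76
   77 105 159 179 174 171]]
```

{"fn": "apply_moves", "kwargs": {
  "moves": [
    [[0.002,0.002,0.015,0,0.4,0,1],[0,0,0.02,0,0,0,1],[0,0,0.018,0,0,0,1],[0,0,0,0,0,0,1]]
  ]
}}

```text
time: 8.7
eef_pos: [0.4805, -0.1653, 0.2124]
tcp_rot: [0.983, -0.183, 0.0, -0.002]
contact_force: [-1.3, 0.1, -2.2]
opening: 0.244
```

```bash
python3 -c "
from h import *
print('disc centre',proj('scene',(.4797,-.1675,.003)),'extent l/r',[proj('scene',(.4797+.055*np.cos(t),-.1675+.055*np.sin(t),.004))[0].round(1) for t in (1.9,1.9+np.pi)])
go((.4797,-.1675,.20),-112)"
```

```text
disc centre [254.29836129 201.22176578] extent l/r [np.float64(270.2), np.float64(237.8)]
t 8.7 pos [ 0.4805 -0.1653  0.2124] yaw -111.1 tilt z [ 7.0e-04  3.3e-03 -1.0e+00] open 0.244 F [-1.3  0.1 -2.2] q [-0.53 -0.07  2.    0.    1.21  1.41]
shift tool [0.0001 0.0024 0.0123] world [-0.0008 -0.0022 -0.0124] rot [-0.2  0.   0.9]
```

{"fn": "apply_moves", "kwargs": {
  "moves": [
    [[0,0.003,0.005,0,0,1,1],[0,0,0,0,0,0,1]]
  ]
}}

```text
time: 8.9
eef_pos: [0.4796, -0.1677, 0.2076]
tcp_rot: [0.982, -0.191, -0.0, -0.002]
contact_force: [-0.4, -0.6, -1.4]
opening: 0.245
```

```bash
python3 -c "
from h import *
go((.4797,-.1675,.1825),-112)
a=ctrl.read_camera('scene')
cv2.imwrite('pics/s5.png',crop(a,(205,80,305,220),4)[:,:,::-1])"
```

```text
t 8.9 pos [ 0.4796 -0.1677  0.2076] yaw -112.0 tilt z [ 7.0e-04  3.5e-03 -1.0e+00] open 0.245 F [-0.4 -0.6 -1.4] q [-0.54 -0.06  2.    0.    1.2   1.42]
shift tool [ 0.0001 -0.0001  0.0251] world [ 0.0001  0.0002 -0.0251] rot [-0.2  0.  -0. ]
```

View pics/s5.png

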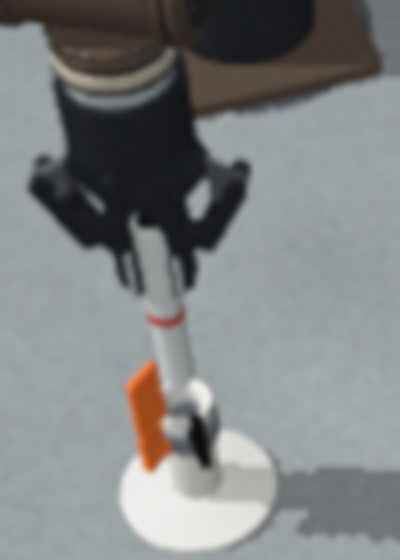

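The tube foot hangs right above the bore (crop 182,388). I'll insert it in small steps.

{"fn": "apply_moves", "kwargs": {
  "moves": [
    [[0,0,0.008,-0.2,0,0,1],[0,0,0.008,0,0,0,1],[0,0,0,0,0,0,1]]
  ]
}}

```text
time: 9.25
eef_pos: [0.4812, -0.1685, 0.1935]
tcp_rot: [0.982, -0.191, 0.002, 0.001]
contact_force: [-0.2, 0.3, -2.5]
opening: 0.241
```

```bash
python3 -c "
from h import *
go((.4797,-.1675,.1225),-112)"
```

```text
t 9.25 pos [ 0.4812 -0.1685  0.1935] yaw -112.0 tilt z [ 0.0045 -0.0028 -1.    ] open 0.241 F [-0.2  0.3 -2.5] q [-0.54 -0.05  2.02 -0.    1.17  1.42]
shift tool [-0.0022 -0.0004  0.071 ] world [-0.0015  0.001  -0.071 ] rot [ 0.  -0.3 -0. ]
```

{"fn": "apply_moves", "kwargs": {
  "moves": [
    [[-0.002,0,0.005,0,-0.3,0,1],[0,0,0.006,0,0,0,1],[0,0,0.006,0,0,0,1],[0,0,0,0,0,0,1]]
  ]
}}

```text
time: 9.65
eef_pos: [0.4793, -0.1678, 0.175]
tcp_rot: [0.982, -0.191, -0.0, 0.0]
contact_force: [0.4, -0.6, -1.7]
opening: 0.245
```

```bash
python3 -c "
from h import *
go((.4797,-.1675,.1225),-112)"
```

```text
t 9.65 pos [ 0.4793 -0.1678  0.175 ] yaw -112.0 tilt z [-6.e-04 -7.e-04 -1.e+00] open 0.245 F [ 0.4 -0.6 -1.7] q [-0.54 -0.03  2.03 -0.    1.14  1.42]
shift tool [ 0.0003 -0.0004  0.0525] world [ 0.0004  0.0003 -0.0525] rot [ 0.  0. -0.]
```

{"fn": "apply_moves", "kwargs": {
  "moves": [
    [[0,0,0.008,0,0,0,1],[0,0,0.008,0,0,0,1],[0,0,0.007,0,0,0,1],[0,0,0,0,0,0,1]]
  ]
}}

```text
time: 10.05
eef_pos: [0.4796, -0.168, 0.15]
tcp_rot: [0.982, -0.191, 0.0, 0.001]
contact_force: [0.5, -0.4, -2.6]
opening: 0.237
```

```bash
python3 -c "
from h import *
go((.4797,-.1675,.1225),-112)"
```

```text
t 10.05 pos [ 0.4796 -0.168   0.15  ] yaw -112.0 tilt z [ 4.0e-04 -1.2e-03 -1.0e+00] open 0.237 F [ 0.5 -0.4 -2.6] q [-0.54  0.    2.05 -0.    1.09  1.42]
shift tool [-0.0001 -0.0005  0.0275] world [ 0.0001  0.0005 -0.0275] rot [ 0.1 -0.  -0. ]
```

{"fn": "apply_moves", "kwargs": {
  "moves": [
    [[0,-0.0005,0.008,0,0,0,1],[0,0,0.008,0,0,0,1],[0,0,0.008,0,0,0,1],[0,0,0,0,0,0,1]]
  ]
}}

```text
time: 10.45
eef_pos: [0.48, -0.1676, 0.1239]
tcp_rot: [0.982, -0.191, 0.0, 0.001]
contact_force: [-0.2, 0.8, -1.5]
opening: 0.242
```

```bash
python3 -c "
from h import *
go((.4797,-.1675,.1225),-112)
a=ctrl.read_camera('scene');cv2.imwrite('pics/s6f.png',a[:,:,::-1])
cv2.imwrite('pics/s6.png',crop(a,(215,120,285,220),6)[:,:,::-1])"
```

```text
t 10.45 pos [ 0.48   -0.1676  0.1239] yaw -112.0 tilt z [ 7.0e-04 -1.4e-03 -1.0e+00] open 0.242 F [-0.2  0.8 -1.5] q [-0.54  0.04  2.07 -0.    1.03  1.42]
shift tool [-0.0003 -0.      0.0014] world [-0.0003  0.0001 -0.0014] rot [ 0.1 -0.1 -0. ]
```

View pics/s6.png

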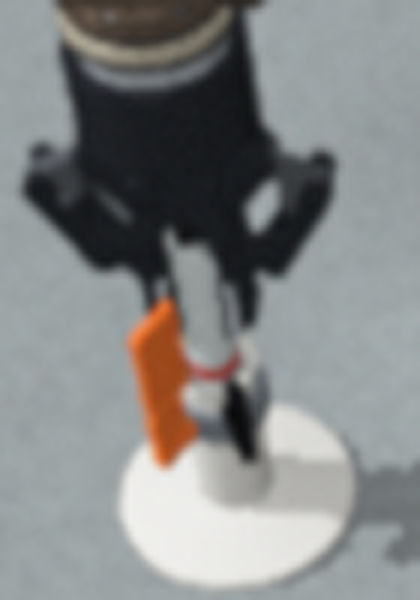

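```bash
python3 -c "
from h import *
a=cv2.imread('pics/s6f.png')[:,:,::-1].copy()
for x in range(243,259):
  col=a[172:190,x].astype(float);w=np.clip(col[:,0]-col[:,1:].mean(1)-20,0,None)
  print(x,w.sum().round(),((w*np.arange(172,190)).sum()/max(w.sum(),1e-6)).round(2))
f=np.array([.994,-.11,0])*.011
for z in(.096,.100,.104): print(z,proj('scene',np.array([.48,-.1676,z])+f))
"
```

```text
243 1534.0 180.5
244 1290.0 181.17
245 671.0 182.72
246 217.0 182.47
247 92.0 181.3
248 82.0 181.66
249 88.0 181.92
250 80.0 181.96
251 71.0 181.85
252 89.0 181.58
253 79.0 180.82
254 42.0 179.77
255 0.0 0.0
256 0.0 0.0
257 0.0 0.0
258 0.0 0.0
0.096 [250.81400966 183.05306524]
0.1 [250.62952822 182.08693233]
0.104 [250.44413904 181.11614821]
```

{"fn": "apply_moves", "kwargs": {
  "moves": [
    [[0,0,0.001,0,0,0,1],[0,0,0,0,0,0,1],[0,0,0,0,0,-5,1],[0,0,0,0,0,-5,1],[0,0,0,0,0,-5,1],[0,0,0,0,0,0,1]]
  ]
}}

```text
time: 11.1
eef_pos: [0.4798, -0.1681, 0.1245]
tcp_rot: [0.998, -0.056, -0.0, 0.001]
contact_force: [0.0, -0.1, -2.1]
opening: 0.245
```

```bash
python3 -c "
from h import *
go((.4797,-.1675,.1228),-30)
print(ctrl.get_state()['wrist_torque'])"
```

```text
t 11.1 pos [ 0.4798 -0.1681  0.1245] yaw -96.4 tilt z [-4.0e-04 -2.4e-03 -1.0e+00] open 0.245 F [ 0.  -0.1 -2.1] q [-0.54  0.04  2.07 -0.    1.04  1.15]
shift tool [-0.0002 -0.0006  0.0017] world [-0.0001  0.0006 -0.0017] rot [  0.1   0.1 -66.4]
[-0.03170744  0.02576807 -0.02799693]
```

{"fn": "apply_moves", "kwargs": {
  "moves": [
    [[0,-0.0005,0.002,0,0,0,1],[0,0,0,0,0,0,1]]
  ]
}}

```text
time: 11.3
eef_pos: [0.4799, -0.1676, 0.1228]
tcp_rot: [0.998, -0.058, 0.0, 0.001]
contact_force: [-0.8, 0.9, -1.9]
opening: 0.244
```

```bash
python3 -c "
from h import *
go((.4797,-.1675,.1228),-30)"
```

```text
t 11.3 pos [ 0.4799 -0.1676  0.1228] yaw -96.6 tilt z [-1.0e-04 -2.4e-03 -1.0e+00] open 0.244 F [-0.8  0.9 -1.9] q [-0.53  0.04  2.07 -0.    1.03  1.15]
shift tool [-0.0002 -0.0001 -0.    ] world [-0.0002  0.0001  0.    ] rot [  0.1   0.1 -66.6]
```

{"fn": "apply_moves", "kwargs": {
  "moves": [
    [[0,0,0.0003,0,0,-5,1],[0,0,0.0003,0,0,-5,1],[0,0,0.0003,0,0,-5,1],[0,0,0.0003,0,0,-5,1],[0,0,0.0003,0,0,-5,1],[0,0,0,0,0,0,1]]
  ]
}}

```text
time: 11.9
eef_pos: [0.4795, -0.1681, 0.1227]
tcp_rot: [0.987, 0.163, -0.001, 0.001]
contact_force: [1.0, 0.2, -2.1]
opening: 0.241
```

```bash
python3 -c "
from h import *
go((.4797,-.1675,.1228),-30)
print(ctrl.get_state()['wrist_torque'])
a=ctrl.read_camera('scene');print(blobs(a,(3,150,120),(20,255,255),(225,150,285,220),10))"
```

```text
t 11.9 pos [ 0.4795 -0.1681  0.1227] yaw -71.2 tilt z [-0.0011 -0.0021 -1.    ] open 0.241 F [ 1.   0.2 -2.1] q [-0.54  0.04  2.07 -0.    1.03  0.71]
shift tool [ 0.0004 -0.0005 -0.0001] world [0.0002 0.0006 0.0001] rot [  0.1   0.1 -41.2]
[-0.01562365 -0.06464634 -0.03363882]
[([243, 172, 8, 27, 100], [246.24, 184.23])]
```

{"fn": "apply_moves", "kwargs": {
  "moves": [
    [[0,-0.0005,0.0002,0,0,-5,1],[0,0,0.0003,0,0,-5,1],[0,0,0.0003,0,0,-5,1],[0,0,0.0003,0,0,-5,1],[0,0,0,0,0,0,1]]
  ]
}}

```text
time: 12.45
eef_pos: [0.4795, -0.1682, 0.1227]
tcp_rot: [0.944, 0.331, -0.001, 0.001]
contact_force: [-0.2, -0.5, -2.6]
opening: 0.239
```

```bash
python3 -c "
from h import *
go((.4797,-.1675,.1228),-30)
print(ctrl.get_state()['wrist_torque'])
a=ctrl.read_camera('scene');print(blobs(a,(3,150,120),(20,255,255),(225,150,285,220),10))"
```

```text
t 12.45 pos [ 0.4795 -0.1682  0.1227] yaw -51.4 tilt z [-0.0011 -0.0023 -1.    ] open 0.239 F [-0.2 -0.5 -2.6] q [-0.54  0.04  2.07 -0.    1.03  0.36]
shift tool [ 0.0006 -0.0004 -0.0001] world [0.0002 0.0007 0.0001] rot [  0.    0.1 -21.4]
[ 0.09051708 -0.00370014 -0.07573509]
[([248, 171, 7, 28, 57], [251.02, 185.88])]
```

{"fn": "apply_moves", "kwargs": {
  "moves": [
    [[0.0004,-0.0004,0.0002,0,0,-3,1],[0,0,0.0003,0,0,-3,1],[0,0,0,0,0,0,1]]
  ]
}}

```text
time: 12.8
eef_pos: [0.4792, -0.1693, 0.1228]
tcp_rot: [0.927, 0.375, -0.002, 0.002]
contact_force: [-1.8, -1.0, -1.8]
opening: 0.241
```

```bash
python3 -c "
from h import *
go((.4797,-.1675,.1228),-30)
print(ctrl.get_state()['wrist_torque'])
a=ctrl.read_camera('scene');print(blobs(a,(3,150,120),(20,255,255),(225,150,285,220),10))"
```

```text
t 12.8 pos [ 0.4792 -0.1693  0.1228] yaw -45.9 tilt z [-0.002  -0.0047 -1.    ] open 0.241 F [-1.8 -1.  -1.8] q [-0.54  0.04  2.07 -0.01  1.03  0.27]
shift tool [ 0.0016 -0.001  -0.    ] world [0.0005 0.0018 0.    ] rot [  0.1   0.3 -15.9]
[ 0.44789823 -0.02142017 -0.27939047]
[([248, 172, 7, 27, 56], [251.14, 185.89])]
```

```bash
python3 -c "
from h import *
a=ctrl.read_camera('scene');b=ctrl.read_camera('top')
cv2.imwrite('pics/s7f.png',a[:,:,::-1])
cv2.imwrite('pics/s7.png',np.hstack([crop(a,(225,140,285,220),7),crop(b,(355,210,405,290),7)])[:,:,::-1])"
```

View pics/s7.png

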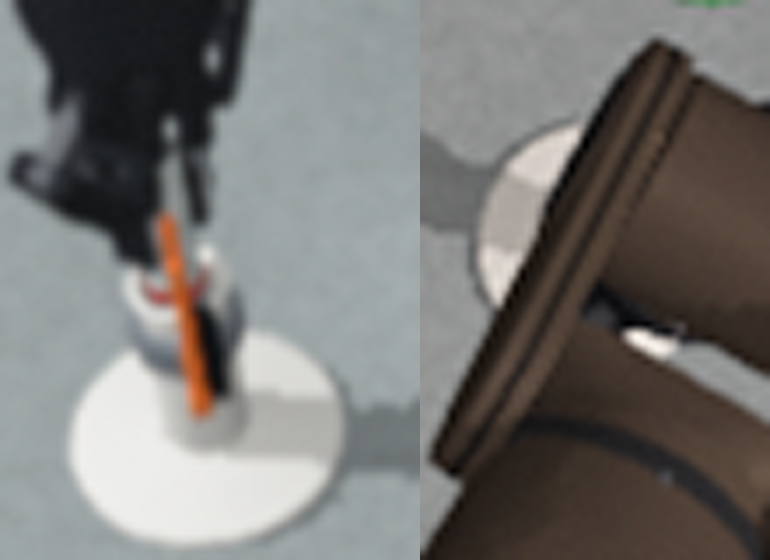

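Paddle (crop 185,320) lies flat on the black stop (210,350) and the ring sits at the rim. I'll recentre a little while keeping a light push.

{"fn": "apply_moves", "kwargs": {
  "moves": [
    [[0.001,-0.0007,0,0.1,0.3,-0.5,1],[0,0,0,0,0,0,1]]
  ]
}}

```text
time: 13.15
eef_pos: [0.4792, -0.1694, 0.1228]
tcp_rot: [0.925, 0.379, -0.001, 0.001]
contact_force: [-1.6, -0.9, -0.1]
opening: 0.244
```

```bash
python3 -c "
from h import *
go((.4797,-.1675,.1228),-30)
print(ctrl.get_state()['wrist_torque'])
a=ctrl.read_camera('scene');print(blobs(a,(3,150,120),(20,255,255),(225,150,285,220),10))
cv2.imwrite('pics/s8.png',crop(a,(225,150,285,220),8)[:,:,::-1])
for x in range(245,256):
  col=a[176:190,x].astype(float);w=np.clip(col[:,0]-col[:,1:].mean(1)-20,0,None)
  print(x,w.sum().round(),((w*np.arange(176,190)).sum()/max(w.sum(),1e-6)).round(2))
f=np.array([.994,-.11,0])*.011
for z in(.096,.100,.104): 
  for t in(-60,-40,-7): # degrees round the tube
    d=np.radians(t);print(z,t,proj('scene',np.array([.4795,-.168,z])+[.011*np.cos(d),.011*np.sin(d),0]).round(2))
"
```

```text
t 13.15 pos [ 0.4792 -0.1694  0.1228] yaw -45.5 tilt z [-3.0e-04 -2.9e-03 -1.0e+00] open 0.244 F [-1.6 -0.9 -0.1] q [-0.54  0.04  2.07 -0.    1.03  0.26]
shift tool [ 0.0017 -0.001  -0.    ] world [0.0005 0.0019 0.    ] rot [  0.1   0.1 -15.5]
[ 0.42843944  0.0979787  -0.3119977 ]
[([248, 172, 7, 27, 56], [251.14, 185.89])]
245 0.0 0.0
246 46.0 181.49
247 87.0 181.93
248 232.0 179.36
249 608.0 178.97
250 907.0 180.85
251 888.0 184.04
252 618.0 185.51
253 197.0 185.11
254 16.0 179.27
255 0.0 0.0
0.096 -60 [247.1  182.31]
0.096 -40 [248.26 182.86]
0.096 -7 [250.57 182.97]
0.1 -60 [246.91 181.35]
0.1 -40 [248.07 181.89]
0.1 -7 [250.39 182.  ]
0.104 -60 [246.71 180.38]
0.104 -40 [247.88 180.92]
0.104 -7 [250.2  181.03]
```

View pics/s8.png

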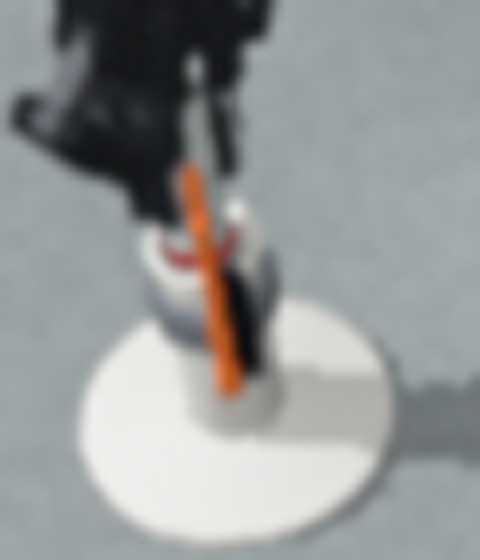

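```bash
python3 -c "
from plant import ctrl
print(ctrl.sign_off())"
```

```text
the job is handed in; nothing more can be done
None
```

The bright tube is held in the white stand's bore with its red ring at the rim and the orange lever closed against the black stop. I handed it in at about 13.2 s, with the gripper still holding at 60 N.

**What I did:** I took the tube out of its cup, gripped about 41 mm above the ring, and lowered it until the ring was level with the rim. Only then did I turn the hand about 65° so that a finger swung the lever closed.

**Final checks:**
- **Ring height:** it measures about 0.099–0.100 m in the picture, against the rim at 0.100 m. That is partly limited by the camera calibration, which is good to about 2 mm.
- **Lever:** the paddle lies against the stop in the picture. It did not move further on an extra push, and the turning moment was about 0.3 N m, well above the lever's own 0.08 N m.
- **Tool position:** the lever's reaction left the hand about 2 mm off my estimate of the bore centre, and a small recentring move did not bring it back. The sideways force on the tool is only about 2 N and the tilt is under 0.2°.
- **Everything else:** the arm did not touch the dark tube, shower, drain, carton or green stand as far as I saw. I did not measure their positions again at the end.

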